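# Add the smallest measuring cup to the nest, handles fanned

## Robot

A 7-joint arm with a two-finger parallel gripper is mounted at the origin on a cart in front of the work surface, level with it; the furniture and walls round the work are solid. World frame = base frame: x ahead of the robot, y to its left, z up, the work surface at z = 0. Lengths are in m, angles in degrees, forces in N, time in s.
With the tool pointing down it reaches from about 0.425 to 0.825 m from the base axis. Payload 3.6 kg.
Tool frame: the origin (TCP) lies on the centre line of the jaws, within the pads' length; the fingertips stand 22 mm ahead of it and the grasp point (between the pads) lies 3 mm ahead of it (bot.tip_reach is the distance from the TCP to the fingertips, in m); z points along the fingers, x is the direction in which the jaws open and shut, and the axes are right-handed (so a half turn about z gives the same grasp; the last joint's range is limited). The gripper opens to 93 mm and grips with 3 to 60 N. Pads are 15 mm wide; open, the fingers measure 128 mm over their backs; the gripper's body (75 mm by 188 mm) begins 65 mm behind the grasp point.
Start: joints at [-75.831, 35.231, -0.722, 81.555, 0.464, 63.22, -2.315], TCP at [0.176, 0.626, 0.202] pointing down, gripper open.
Joint ranges: [-178.69, 178.69], [-17.37, 117.87], [-77.05, 75.6], [15.02, 138.74], [-78.02, 258.01], [0.78, 113.62], [-162.83, 162.83]. Speed limits (degrees/s): [159.86, 159.86, 180, 180, 180, 180, 180].

## Interface

Orientations are given as a 3x3 rotation matrix whose columns are the frame's x, y, z axes.
In Python, from station import bot gives the robot as it stands.
- The arm moves only by the shell command python3 -m handwheel 'ROWS'. ROWS is JSON, a list that holds one entry, the list of rows, each a list of 7 numbers: the shift along the tool's x, y, z in mm, then the turn, a rotation vector about the tool's x, y, z in rad, then the closure, from -1 (fully open) to 1 (shut). A call has exactly 10 rows; each row shifts and turns the commanded pose from where the row before left it, along the tool's axes as they then stand; what a row does not reach is not made up. A row lasts 1/12 s, in which the tool goes at most 41.7 mm and 7.16 degrees, less where a joint would pass 70% of its speed; a pose out of reach is approached as far as the arm can. A call with a gripper value outside its range is refused whole. The fingers move at their own pace and stop on an object; the grip force is fixed at half the most. Time passes only in rows, so rows that do not move let the fingers close, or fill a call up. It gives the time, the measured TCP pose, the force and the opening at its end, in the units of the state.
- bot.observe(): the state, without advancing time (a new reading comes with each control period).
- bot.get_image(name): name is "side" or "top" or "wrist"; returns the picture (420x560x3 uint8, red, green, blue); there is no depth.
- bot.camera_params(name): a dict with "mtx" (3x3 intrinsics, pixels), "eye" and "orientation" of the camera in the world. Camera axes: x right, y up, looking along -z (the intrinsics and any distortion apply to the point x, -y, -z); pixel columns grow to the right and rows downward; lengths in m; the calibration is good to about 2 mm. A picture is of the moment at which its call begins: read the wrist's pose just before it. camera_params takes no time and is no camera call; for the wrist camera it gives the pose at the moment of the call.
- bot.job_done(): hands the job in, once; it reports no verdict.
Trained networks look in the newest picture that a camera, given by its name, has taken for a name from the list of things; names that differ only in an ending like _2 or _b are one class to them, and where a whole thing is asked for, a point or a joint stands for the part that bears it (a point fixed in the world has none). Each returns a list of dicts, best first, with "score" (0 to 1); they miss things now and then, are a little off and sometimes report something else, mostly with a low value. They report only what shows in the picture. A call takes as long as a camera call.
- bot.recognise(name, camera): "at" ([x, y, z] in m, in the coordinates of the camera as it stood for that picture, good to about 4 mm: the middle of the surface that is visible of it).
- bot.regions_of(name, camera): "mask" (420x560 bool, what is visible of it).
The state is a dict: "clock": time; "q": joint angles; "qvel": joint speeds; "effort": joint torques, N m; "eef_pos": TCP position; "tool_rot": TCP orientation; "contact_force": force on the tool from outside, world axes, zero at the start; "wrist_torque": the same for the moment, N m; "width": finger opening in m.
Only numpy, scipy, OpenCV 4.12 (cv2) and the standard library are available. Lean on these libraries where they do the work, as an engineer would, in place of code of your own. Each camera call takes 0.05 s, during which the arm holds its last target. There are 200 camera calls.

## Task

Put the smallest blue enamel measuring cup away into the two that are already nested: set it down gently, held until it is right down inside the middle cup, so that it stands upright on that cup's floor. Turn it so that its handle is fanned well apart from the handles of both cups below, and let go. Leave the nest where it stands, the two lower cups nested and fanned as they are, and do not disturb the copper cup.

Things in the scene. Friction and masses are not known exactly. Their poses are not given: they have to be found in the camera images.
- cup_big: largest cup of the nest: open tapered measuring cup in blue enamel with a white rim, rim 104 mm across, base 88, 48 high, walls 3, floor 4 thick, loose on the table to the left. Origin: centre of underside; x level along the handle, outwards; z up. Black level handle bar 13x13 mm, 70 to 126 mm from the cup's axis, centre line 57 mm above the underside, on a thin neck from the rim
- cup_mid: middle cup of the nest, same make: rim 84 mm across (78 inside), base 68 (62 inside), 52 high, floor 4 thick; stands loose on the largest cup's floor, handle about 50 degrees clockwise, seen from above, of the largest's. Origin: centre of underside; x along the handle, z up. Handle bar 13x13 mm, 60 to 116 mm from the axis, centre line 61 mm above the underside
- cup_small: smallest cup, to be moved: same blue enamel make, rim 66 mm across, base 53, 56 high, about 120 g; alone on the strip of table at the right. Origin: centre of underside; x along the handle, z up. Handle bar 13x13 mm, 51 to 107 mm from the axis, centre line 65 mm above the underside. Seated, its underside is 4 mm above the middle cup's
- cup_copper: bystander: copper-coloured cup of similar shape with a black handle, rim 84 mm across, 48 mm high, on the same strip as the smallest cup (either may be the nearer); too wide for the nest. Origin: centre of underside; x along its handle
- cup_big_mark (a point): point on the line of the largest cup's handle, 60 mm from its axis (on the neck), 57 mm above its underside. Tall tubs (rims 125 to 136 mm high, from 70 mm off the nest's axis) stand beyond and to the right of the nest; its side towards the table's left edge (+y) is free
- cup_mid_mark (a point): the same point of the middle cup: on its handle's line, 60 mm from its axis, 61 mm above its underside
- cup_small_mark (a point): the same point of the smallest cup: on its handle, 60 mm from its axis, 65 mm above its underside; once nested all three handles are at nearly the same height, so handles that point the same way would collide
- cup_small_grip (a point): middle of the smallest cup's handle, where to pinch it across its 13 mm from above: 73 mm from the cup's axis, 65 mm above its underside; x along the handle, z up

How it is judged:
By the outcome, as a careful person would: the job done as asked, in the order asked, and still so for the second after the job is handed in, with the robot touching nothing.
It also fails if it takes over 38 s, if anything falls off the work surface, if the arm or the gripper's body presses on something with over 40 N, if the wrist force passes 120 N, or if a joint passes its speed limit or range.

## Working session

There is one attempt and no reset: what is moved stays moved. The work goes in short steps, Python scripts to look and compute and a shell command to move; the robot and the scene stay as the last step left them, time stands still between calls to the robot, and variables do not carry over. Pictures are saved under pics/ and viewed, about 8 in all and at most 12, crops included, and the job is handed in when it is done.

```bash
ls; mkdir -p pics; cat > h.py <<'E'
import numpy as np,cv2
from station import bot
def cam(n):
    p=bot.camera_params(n);return np.array(p['mtx']),np.array(p['eye']),np.array(p['orientation'])
def snap(n,f=None):
    c=cam(n);im=bot.get_image(n)
    if f: cv2.imwrite('pics/'+f+'.png',cv2.cvtColor(im,cv2.COLOR_RGB2BGR))
    return im,c
def ray(c,u,v,z):
    K,e,R=c;d=R@(np.linalg.inv(K)@[u,v,1]*[1,-1,-1]);return e+d*(z-e[2])/d[2]
def proj(c,P):
    K,e,R=c;x=(np.asarray(P)-e)@R*[1,-1,-1];x=x@K.T;return x[...,:2]/x[...,2:]
def rec(n,camn,c,k=2):
    K,e,R=c
    return [(round(float(d['score']),2),(e+R@np.array(d['at'])).round(4).tolist()) for d in bot.recognise(n,camn)[:k]]
E
python3 - <<'E'
from h import *
s=bot.observe();print(s['clock'],s['eef_pos'],np.round(s['tool_rot'],3).tolist(),s['width'])
for n in ['top','side']:
    im,c=snap(n,n+'0');print(n,c[1],bot.camera_params(n).keys())
    for t in ['cup_big','cup_mid','cup_small','cup_copper','cup_big_mark','cup_mid_mark','cup_small_mark','cup_small_grip']: print(t,rec(t,n,c))
print(bot.observe()['clock'])
E
```

```text
pics
0.0 [0.17554434 0.62498858 0.20050663] [[0.27, 0.963, -0.001], [0.963, -0.27, -0.002], [-0.003, 0.0, -1.0]] 0.09299876825536914
top [0.38821149 0.02969921 1.0365565 ] dict_keys(['mtx', 'eye', 'orientation'])
cup_big [(0.75, [0.3564, 0.2323, 0.047])]
cup_mid [(0.64, [0.3776, 0.2598, 0.0176])]
cup_small [(0.92, [0.5237, -0.2398, 0.0385])]
cup_copper [(0.7, [0.6784, -0.1315, 0.0155])]
cup_big_mark [(0.79, [0.3565, 0.2339, 0.0454])]
cup_mid_mark []
cup_small_mark [(0.82, [0.5222, -0.2369, 0.0336])]
cup_small_grip [(0.68, [0.5209, -0.2415, 0.0364])]
side [1.00957188 0.44728178 1.11674691] dict_keys(['mtx', 'eye', 'orientation'])
cup_big [(0.96, [0.3747, 0.2508, 0.0416])]
cup_mid [(0.95, [0.3632, 0.2433, 0.0334])]
cup_small [(0.88, [0.5142, -0.2453, 0.04])]
cup_copper [(0.56, [0.6636, -0.1403, 0.0281])]
cup_big_mark [(0.86, [0.3764, 0.2509, 0.0446])]
cup_mid_mark [(0.61, [0.3636, 0.2443, 0.0359])]
cup_small_mark [(0.91, [0.5118, -0.2428, 0.0375])]
cup_small_grip [(0.68, [0.5138, -0.2394, 0.04])]
0.9
```

View pics/top0.png

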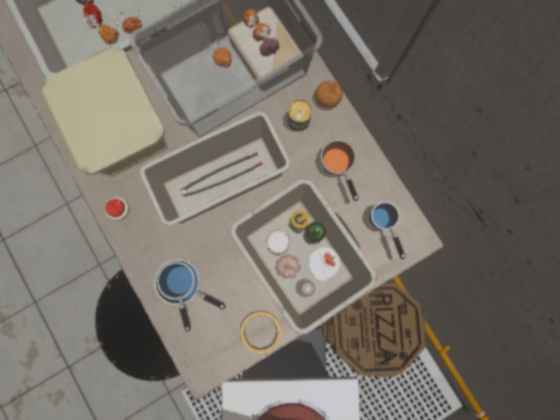

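View pics/side0.png

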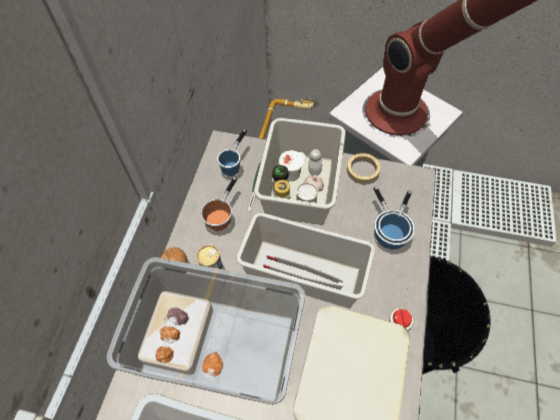

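```bash
cat > fit.py <<'E'
from h import *
from scipy.optimize import minimize
a=np.linspace(0,2*np.pi,48,endpoint=False)
DIM=dict(small=(.033,.0265,.056,.051,.107,.065),mid=(.042,.034,.052,.060,.116,.061),big=(.052,.044,.048,.070,.126,.057))
def parts(k,x,y,z,yaw):
    rr,rb,h,h0,h1,hz=DIM[k];ci=np.c_[np.cos(a),np.sin(a)]
    body=np.vstack([np.c_[ci*rb,0*a],np.c_[ci*rr,0*a+h]])
    box=lambda r0,r1,w,t,zc:np.array([[r,s*w,zc+q*t] for r in(r0,r1) for s in(-1,1) for q in(-1,1)])
    R=np.array([[np.cos(yaw),-np.sin(yaw),0],[np.sin(yaw),np.cos(yaw),0],[0,0,1]])
    return [p@R.T+[x,y,z] for p in(body,box(h0,h1,.0065,.0065,hz),box(rr-.002,h0,.003,.003,(hz+h)/2))]
S=4
def render(c,ps,off,shape):
    m=np.zeros(shape,np.uint8)
    for p in ps:
        uv=(proj(c,p)-off+.5)*S
        cv2.fillConvexPoly(m,cv2.convexHull((uv*16).round().astype(np.int32)),255,cv2.LINE_AA,4)
    return m/255.
def fit(mask,c,build,p0,step):
    v,u=np.where(mask);off=np.array([u.min()-6,v.min()-6]);w=u.max()+7-off[0];h=v.max()+7-off[1]
    M=cv2.resize(mask[off[1]:off[1]+h,off[0]:off[0]+w].astype(np.float32),None,fx=S,fy=S,interpolation=cv2.INTER_LINEAR)
    def cost(p):
        r=render(c,build(p),off,M.shape);return 1-np.minimum(r,M).sum()/np.maximum(r,M).sum()
    sim=np.vstack([p0]+[np.array(p0)+np.eye(len(p0))[i]*step[i] for i in range(len(p0))])
    r=minimize(cost,p0,method='Nelder-Mead',options=dict(initial_simplex=sim,maxiter=600,xatol=1e-5,fatol=1e-6));return r.x,r.fun
E
python3 - <<'E'
from fit import *
out=[]
for n in ['top','side']:
    im,c=snap(n)
    M={k:bot.regions_of(k,n) for k in['cup_small','cup_big','cup_mid']}
    M={k:(v[0]['mask'] if v else np.zeros((420,560),bool)) for k,v in M.items()}
    print(n,{k:int(v.sum()) for k,v in M.items()})
    p,f=fit(M['cup_small'],c,lambda p:parts('small',p[0],p[1],0,p[2]),[.53,-.225,-1.9 if 0 else -2.0],[.01,.01,.4]);print('small',p.round(4),np.degrees(p[2]),f)
    b=lambda q:parts('big',q[0],q[1],0,q[2])+parts('mid',q[3],q[4],.004,q[5])
    q0=[.385,.27,np.radians(-95),.385,.27,np.radians(-145)]
    best=min((fit(M['cup_big']|M['cup_mid'],c,b,[.385,.27,y,.385,.27,y-.87],[.01,.01,.2,.01,.01,.2]) for y in np.radians([-170,-130,-90,-50])),key=lambda t:t[1])
    q,f=best;print('nest',q.round(4),np.degrees(q[[2,5]]),f)
    for ctr,ps in((p,parts('small',*p[:2],0,p[2])),(q,b(q))):
        u,v=proj(c,[ctr[0],ctr[1],.05]).astype(int);cr=cv2.resize(im[v-35:v+35,u-35:u+35],None,fx=5,fy=5,interpolation=cv2.INTER_CUBIC);cl=cr.copy()
        for pp in ps:
            cv2.polylines(cl,[cv2.convexHull(((proj(c,pp)-[u-35,v-35]+.5)*5).astype(np.int32))],True,(255,255,0),1)
        out.append(cl)
o=np.vstack([np.hstack(out[:2]),np.hstack(out[2:])]);o=cv2.resize(o,(600,600));cv2.imwrite('pics/ov.png',o[...,::-1])
print(bot.observe()['clock'])
E
```

```text
top {'cup_small': 850, 'cup_big': 547, 'cup_mid': 1292}
small [ 0.5267 -0.2268 -1.5376] -88.09957713416095 0.25846503520553554
nest [ 0.382   0.2571 -2.0571  0.3883  0.2607 -2.843 ] [-117.86277864 -162.89039952] 0.1226584761149172
side {'cup_small': 532, 'cup_big': 591, 'cup_mid': 848}
small [ 0.5206 -0.2323 -0.6218] -35.62397985067376 0.20983559288951537
nest [ 0.3775  0.2534 -2.0558  0.3851  0.2636 -2.7867] [-117.78720687 -159.66535064] 0.0999083487595177
1.3
```

View pics/ov.png

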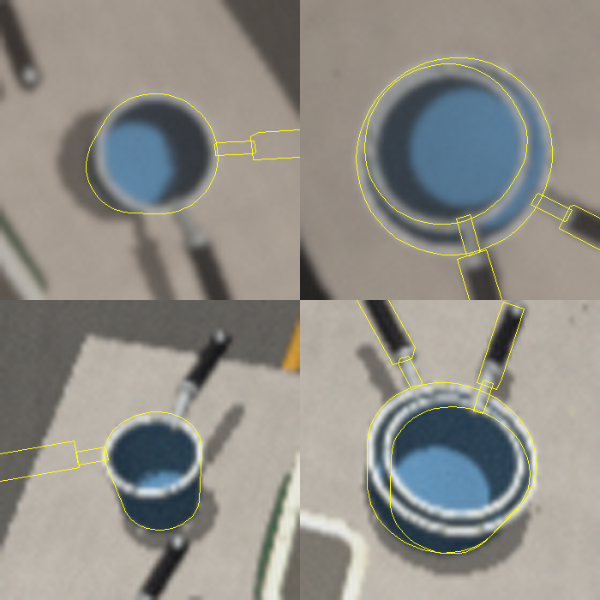

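```bash
python3 - <<'E'
from h import *
c=cam('top')
for u,v in[(404,256),(393,234),(384,214)]: print(ray(c,u,v,.065).round(4))
s=bot.observe();R=np.array(s['tool_rot']);K,e,Rc=cam('wrist')
print('wrist cam in tool',R.T@(e-s['eef_pos']),(R.T@Rc).round(3).tolist(),K.tolist())
c=cam('side')
def c2(px,n0): pass
E
```

```text
[ 0.4312 -0.2623  0.065 ]
[ 0.4818 -0.24    0.065 ]
[ 0.5285 -0.2218  0.065 ]
wrist cam in tool [ 0.00024314 -0.08184415 -0.18284241] [[1.0, -0.002, -0.0], [-0.002, -0.956, -0.294], [0.0, 0.294, -0.956]] [[372.3291459207937, 0.0, 270.7721924244915], [0.0, 372.3291459207937, 203.7713859142513], [0.0, 0.0, 1.0]]
```

```bash
python3 -m handwheel '[[[-27.4,30.5,0,0,0,0.07,-1],[-25.2,32.3,0,0,0,0.07,-1],[-22.9,34,0,0,0,0.07,-1],[-20.5,35.5,0,0,0,0.07,-1],[-18,36.9,0,0,0,0.07,-1],[-15.4,38,0,0,0,0.07,-1],[-12.7,39,0,0,0,0.07,-1],[-9.9,39.8,0,0,0,0.07,-1],[-7.1,40.4,0,0,0,0.07,-1],[-4.3,40.8,0,0,0,0.07,-1]]]'
python3 - <<'E'
from fit import *
s=bot.observe();print(s['clock'],s['eef_pos'],np.round(s['qvel'],1))
im,c=snap('wrist','w1')
for t in ['cup_big','cup_mid']: print(t,rec(t,'wrist',c))
E
```

```text
clock: 2.13
eef_pos: [0.3955, 0.2775, 0.2021]
tool_rot: [[0.829, 0.56, 0.001], [0.56, -0.829, 0.001], [0.001, -0.0, -1.0]]
contact_force: [0.8, 0.9, -0.2]
width: 0.093
2.1333 [0.39554875 0.27747875 0.20212394] [43.8 -2.6 18.8  5.7 -8.  -2.6 18.2]
cup_big [(0.69, [0.3545, 0.2408, 0.042])]
cup_mid [(0.97, [0.3801, 0.2437, 0.0295])]
```

View pics/w1.png

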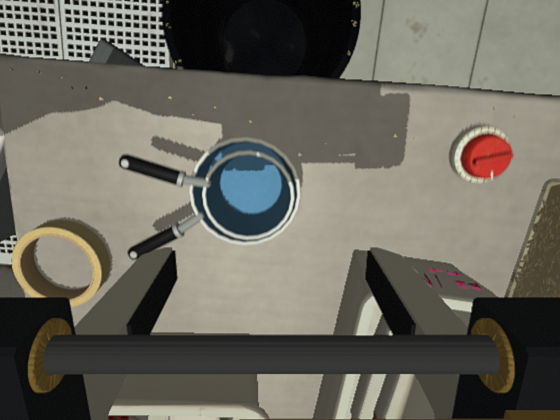

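```bash
cat > nest.py <<'E'
from h import *
from scipy.optimize import least_squares
# sample image along radial directions on the rim plane and fit circle with brightness of white rim band
def rimscore(g,c,x,y,z,ro,w=.003):
    a=np.linspace(0,2*np.pi,180,endpoint=False)
    def s(r,zz): 
        uv=proj(c,np.c_[x+r*np.cos(a),y+r*np.sin(a),0*a+zz]).astype(np.float32)
        return cv2.remap(g,uv[:,0].reshape(-1,1),uv[:,1].reshape(-1,1),cv2.INTER_LINEAR).ravel()
    return np.mean(s(ro-w/2,z))-.5*np.mean(s(ro-2.2*w,z))-.5*np.mean(s(ro+1.6*w,z))
def fitrim(im,c,x0,y0,z,ro,win=.012):
    hsv=cv2.cvtColor(im,cv2.COLOR_RGB2HSV);g=(im.min(2)).astype(np.float32)
    for step in(.002,.0005):
        gr=np.arange(-win,win+1e-9,step);sc=[(rimscore(g,c,x0+i,y0+j,z,ro),x0+i,y0+j) for i in gr for j in gr]
        b=max(sc);x0,y0=b[1:];win=.003
    return b
def handle(im,c,x,y,z,r0,r1,yaw0,span=30):
    g=im.max(2).astype(np.float32);best=[]
    for yaw in np.radians(np.arange(yaw0-span,yaw0+span,.5)):
        r=np.linspace(r0+.003,r1-.003,30);tot=0
        for off,w in((-.004,1),(0,1),(.004,1),(-.010,-1.5),(.010,-1.5)):
            P=np.c_[x+r*np.cos(yaw)-off*np.sin(yaw),y+r*np.sin(yaw)+off*np.cos(yaw),0*r+z];uv=proj(c,P).astype(np.float32)
            tot-=w*cv2.remap(g,uv[:,:1].copy(),uv[:,1:].copy(),cv2.INTER_LINEAR).mean()
        best.append((tot,np.degrees(yaw)))
    return max(best)
E
cat > nest1.py <<'E'
from nest import *
import sys
def nest(im,c,tag,name=None):
    b=fitrim(im,c,.38,.257,.048,.052);m=fitrim(im,c,b[1],b[2],.056,.042,.009)
    hb=handle(im,c,b[1],b[2],.0635,.07,.126,-118);hm=handle(im,c,m[1],m[2],.0715,.06,.116,-165)
    print(tag,'big',np.round(b,4),'mid',np.round(m,4),'handles',np.round(hb,1),np.round(hm,1))
    return b,m,hb,hm
if __name__=='__main__':
    for n in['top','side','wrist']:
        im,c=snap(n)
        r=nest(im,c,n)
    # small
    for n in['top','side']:
        im,c=snap(n);p=fitrim(im,c,.525,-.228,.056,.033);h=handle(im,c,p[1],p[2],.0715,.051,.107,-157);print(n,'small',np.round(p,4),h)
    print(bot.observe()['clock'])
E
python3 nest1.py
```

```text
top big [20.0413  0.3825  0.2565] mid [30.8674  0.386   0.2585] handles [ 224.1 -117. ] [ 213.4 -162.5]
side big [70.2821  0.379   0.255 ] mid [75.2875  0.3825  0.2565] handles [ 326.  -116.5] [ 220.1 -164.5]
wrist big [72.6105  0.3815  0.2555] mid [113.8536   0.385    0.257 ] handles [ 241.  -119.5] [ 394.5 -166. ]
top small [43.0057  0.5275 -0.227 ] (np.float32(243.29643), np.float64(-163.5))
side small [80.0737  0.523  -0.23  ] (np.float32(234.08119), np.float64(-165.0))
2.5333
```

```bash
cat > plan.py <<'E'
import numpy as np
from scipy.spatial.transform import Rotation as Ro
# print tool-frame rows along waypoints (world xyz mm, yaw_x deg), from list with rows per leg; smooth linear
def rows(wp,ns,clo):
    k=0
    for (p,q,n) in zip(wp[:-1],wp[1:],ns):
        p,q=np.array(p,float),np.array(q,float);d=(q-p)/n
        for i in range(n):
            ps=np.radians(p[3]+d[3]*i);x=np.array([np.cos(ps),np.sin(ps)]);y=np.array([np.sin(ps),-np.cos(ps)])
            print([round(float(d[:2]@x),1),round(float(d[:2]@y),1),round(float(-d[2]),1),0,0,round(float(-np.radians(d[3])),3),clo]);k+=1
            if k%10==0:print()
E
python3 - <<'E'
from plan import *
from station import bot
s=bot.observe();R=np.array(s['tool_rot']);print(s['eef_pos'],np.degrees(np.arctan2(R[1,0],R[0,0])),s['clock'])
p=np.array(s['eef_pos'])*1000
rows([[*p,34.1],[465,10,205,-20],[455,-249,200,-74]],[8,8],-1)
E
```

```text
[0.39366743 0.28071061 0.20153335] 34.422168708205454 2.5333
[-11.6, 33.0, -0.4, 0, 0, 0.118, -1]
[-7.6, 34.2, -0.4, 0, 0, 0.118, -1]
[-3.5, 34.8, -0.4, 0, 0, 0.118, -1]
[0.6, 35.0, -0.4, 0, 0, 0.118, -1]
[4.7, 34.7, -0.4, 0, 0, 0.118, -1]
[8.7, 33.9, -0.4, 0, 0, 0.118, -1]
[12.7, 32.6, -0.4, 0, 0, 0.118, -1]
[16.4, 30.9, -0.4, 0, 0, 0.118, -1]
[9.9, 30.9, 0.6, 0, 0, 0.118, -1]
[13.5, 29.5, 0.6, 0, 0, 0.118, -1]

[16.8, 27.7, 0.6, 0, 0, 0.118, -1]
[20.0, 25.5, 0.6, 0, 0, 0.118, -1]
[22.8, 23.0, 0.6, 0, 0, 0.118, -1]
[25.4, 20.2, 0.6, 0, 0, 0.118, -1]
[27.6, 17.0, 0.6, 0, 0, 0.118, -1]
[29.4, 13.7, 0.6, 0, 0, 0.118, -1]
```

```bash
python3 -m handwheel '[[[-11.6,33,-0.4,0,0,0.118,-1],[-7.6,34.2,-0.4,0,0,0.118,-1],[-3.5,34.8,-0.4,0,0,0.118,-1],[0.6,35,-0.4,0,0,0.118,-1],[4.7,34.7,-0.4,0,0,0.118,-1],[8.7,33.9,-0.4,0,0,0.118,-1],[12.7,32.6,-0.4,0,0,0.118,-1],[16.4,30.9,-0.4,0,0,0.118,-1],[9.9,30.9,0.6,0,0,0.118,-1],[13.5,29.5,0.6,0,0,0.118,-1]]]'
python3 -m handwheel '[[[16.8,27.7,0.6,0,0,0.118,-1],[20,25.5,0.6,0,0,0.118,-1],[22.8,23,0.6,0,0,0.118,-1],[25.4,20.2,0.6,0,0,0.118,-1],[27.6,17,0.6,0,0,0.118,-1],[29.4,13.7,0.6,0,0,0.118,-1],[0,0,0,0,0,0,-1],[0,0,0,0,0,0,-1],[0,0,0,0,0,0,-1],[0,0,0,0,0,0,-1]]]'
python3 - <<'E'
from nest import *
s=bot.observe();print(s['clock'],s['eef_pos'],np.round(s['tool_rot'],3).tolist(),np.round(s['q'],0))
im,c=snap('wrist','w2');p=fitrim(im,c,.525,-.2285,.056,.033);h=handle(im,c,p[1],p[2],.0715,.051,.107,-160);print('small',np.round(p,4),h)
for t in ['cup_small_grip','cup_small_mark']:print(rec(t,'wrist',c))
E
```

```text
clock: 3.37
eef_pos: [0.4649, -0.0565, 0.2037]
tool_rot: [[0.834, -0.552, 0.001], [-0.552, -0.834, 0.0], [0.0, -0.0, -1.0]]
contact_force: [0.6, -0.0, 0.2]
width: 0.0932
clock: 4.2
eef_pos: [0.4578, -0.2483, 0.1997]
tool_rot: [[0.281, -0.96, -0.0], [-0.96, -0.281, 0.002], [-0.002, -0.0, -1.0]]
contact_force: [1.4, 1.3, 0.2]
width: 0.0927
4.2 [ 0.4578324  -0.24830958  0.19968432] [[0.281, -0.96, -0.0], [-0.96, -0.281, 0.002], [-0.002, -0.0, -1.0]] [ -3.  29.  44. 104. -24.  57. -22.]
small [118.6407   0.5255  -0.2285] (np.float32(382.0947), np.float64(-162.0))
[(0.89, [0.5174, -0.2367, 0.0354])]
[(0.66, [0.5227, -0.2328, 0.0361])]
```

View pics/w2.png

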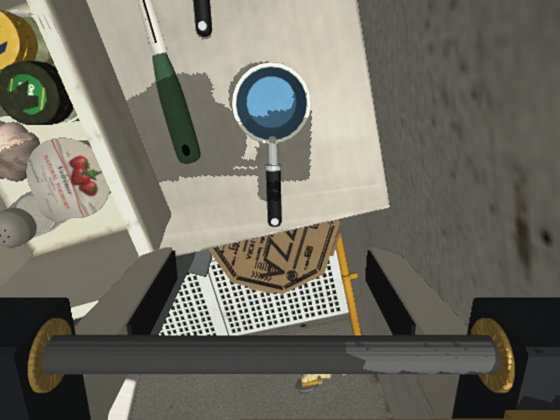

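```bash
python3 - <<'E'
from h import *
a=np.radians(-162);h=np.array([np.cos(a),np.sin(a)]);g=np.array([.5255,-.2285])+.073*h;y=h;x=np.array([-np.sin(a),np.cos(a)])*-1
x=np.array([np.cos(a+np.pi/2),np.sin(a+np.pi/2)])
print('grip',g)
for n,pts in(('wrist',[(160,250),(150,252),(80,25)]),('top',[(373,275),(303,183),(300,330),(360,258)])):
    c=cam(n)
    for u,v in pts:
        P=ray(c,u,v,.13)[:2];print(n,(u,v),P.round(3),'tool x,y mm from grip',((P-g)@x*1000).round(),((P-g)@y*1000).round())
s=bot.observe();print(s['eef_pos'])
E
python3 - <<'E'
import cv2
im=cv2.imread('pics/w2.png');a=cv2.resize(im[130:290,90:290],None,fx=4,fy=4,interpolation=cv2.INTER_CUBIC);cv2.imwrite('pics/w2c.png',a[:600])
E
```

```text
grip [ 0.45607287 -0.25105824]
wrist (160, 250) [ 0.405 -0.179] tool x,y mm from grip -84.0 27.0
wrist (150, 252) [ 0.401 -0.173] tool x,y mm from grip -92.0 28.0
wrist (80, 25) [ 0.54  -0.102] tool x,y mm from grip -116.0 -126.0
top (373, 275) [ 0.39  -0.175] tool x,y mm from grip -93.0 40.0
top (303, 183) [ 0.59  -0.032] tool x,y mm from grip -167.0 -195.0
top (300, 330) [ 0.28  -0.018] tool x,y mm from grip -276.0 96.0
top (360, 258) [ 0.426 -0.149] tool x,y mm from grip -106.0 -3.0
[ 0.45756917 -0.24910564  0.2000288 ]
```

View pics/w2c.png

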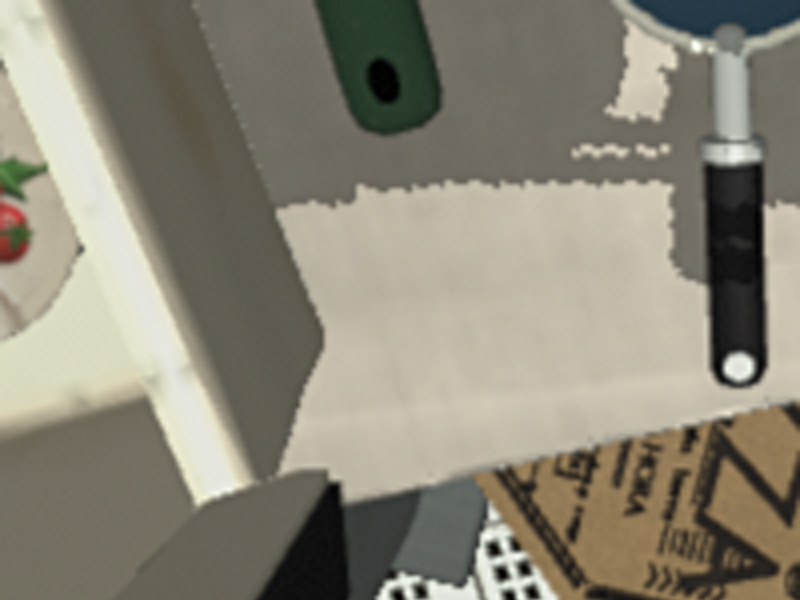

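```bash
python3 -m handwheel '[[[1.4,-0.9,20,0,0,-0.03,-1],[0,0,20,0,0,0,-1],[0,0,20,0,0,0,-1],[0,0,20,0,0,0,-1],[0,0,20,0,0,0,-1],[0,0,15,0,0,0,-1],[0,0,7,0,0,0,-1],[0,0,3,0,0,0,-1],[0,0,0,0,0,0,-1],[0,0,0,0,0,0,-1]]]'
python3 - <<'E'
from nest import *
s=bot.observe();R=np.array(s['tool_rot']);print(s['clock'],s['eef_pos'],np.degrees(np.arctan2(R[1,0],R[0,0])),s['contact_force'])
im,c=snap('wrist');p=fitrim(im,c,.525,-.2285,.056,.033);h=handle(im,c,p[1],p[2],.0715,.051,.107,-162);print('small',np.round(p,4),h)
E
python3 -m handwheel '[[[0,0,0,0,0,0,0.2],[0,0,0,0,0,0,0.5],[0,0,0,0,0,0,0.7],[0,0,0,0,0,0,1],[0,0,0,0,0,0,1],[0,0,0,0,0,0,1],[0,0,0,0,0,0,1],[0,0,0,0,0,0,1],[0,0,0,0,0,0,1],[0,0,0,0,0,0,1]]]'
```

```text
clock: 5.18
eef_pos: [0.4588, -0.2521, 0.0758]
tool_rot: [[0.305, -0.952, 0.001], [-0.952, -0.305, -0.001], [0.001, -0.001, -1.0]]
contact_force: [-1.0, 0.1, 0.2]
width: 0.0931
5.1833 [ 0.45883892 -0.25208485  0.07582549] -72.22312061576113 [-1.01416055  0.12936679  0.16008041]
small [122.3501   0.526   -0.2285] (np.float32(383.06976), np.float64(-162.0))
clock: 6.07
eef_pos: [0.4582, -0.2519, 0.075]
tool_rot: [[0.305, -0.952, -0.0], [-0.952, -0.305, -0.0], [0.0, 0.0, -1.0]]
contact_force: [0.3, -0.1, 0.4]
width: 0.0311
```

```bash
python3 -m handwheel '[[[0,0,0,0,0,0,1],[0,0,0,0,0,0,1],[0,0,0,0,0,0,1],[0,0,0,0,0,0,1],[0,0,0,0,0,0,1],[0,0,0,0,0,0,1],[0,0,0,0,0,0,1],[0,0,-5,0,0,0,1],[0,0,-10,0,0,0,1],[0,0,-10,0,0,0,1]]]'
```

```text
clock: 6.9
eef_pos: [0.4581, -0.2519, 0.1009]
tool_rot: [[0.305, -0.952, -0.0], [-0.952, -0.305, -0.0], [-0.0, 0.0, -1.0]]
contact_force: [0.7, -0.0, 0.9]
width: 0.0006
```

```bash
python3 - <<'E'
from nest import *
s=bot.observe();print(s['clock'],s['width'])
im,c=snap('wrist','w3');p=fitrim(im,c,.525,-.2285,.056,.033);h=handle(im,c,p[1],p[2],.0715,.051,.107,-162);print('small',np.round(p,4),h)
for n in('side','top'):
    im,c=snap(n,n+'3');p=fitrim(im,c,.525,-.2285,.056,.033);print(n,np.round(p,4))
E
```

```text
6.9 0.0006442602144834421
small [118.8496   0.526   -0.2285] (np.float32(316.5818), np.float64(-162.5))
side [64.4721  0.5235 -0.2295]
top [40.302   0.5275 -0.2275]
```

View pics/w3.png

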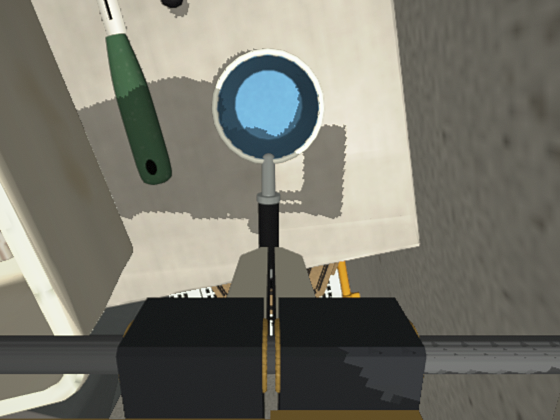

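```bash
python3 - <<'E'
from h import *
s=bot.observe();print(bot.tip_reach,s['eef_pos']);R=np.array(s['tool_rot']);p=np.array(s['eef_pos'])
im=cv2.imread('pics/side3.png');c=cam('side');w=cam('wrist')
P=np.array([p+R@[x,y,z] for x,y,z in[(0,0,0),(0,0,.003),(0,0,.022),(0,0,-.062)]]);uv=proj(c,P);print(uv.round(1),proj(w,P).round(1))
u,v=uv[0].astype(int);o=[u-40,v-50];a=cv2.resize(im[v-50:v+30,u-40:u+40],None,fx=7,fy=7,interpolation=cv2.INTER_CUBIC)
for q,col in zip(uv,[(0,255,255),(255,0,255),(0,255,0),(255,255,0)]): cv2.circle(a,tuple(((q-o+.5)*7).astype(int)),3,col,-1)
cv2.imwrite('pics/sidec.png',a)
E
```

```text
0.022 [ 0.45905495 -0.25246537  0.10144782]
[[237.2 130.7]
 [237.3 131.4]
 [237.9 135.7]
 [235.3 115.9]] [[270.5 250.7]
 [270.5 248.4]
 [270.5 235.3]
 [270.4 319.1]]
```

View pics/sidec.png

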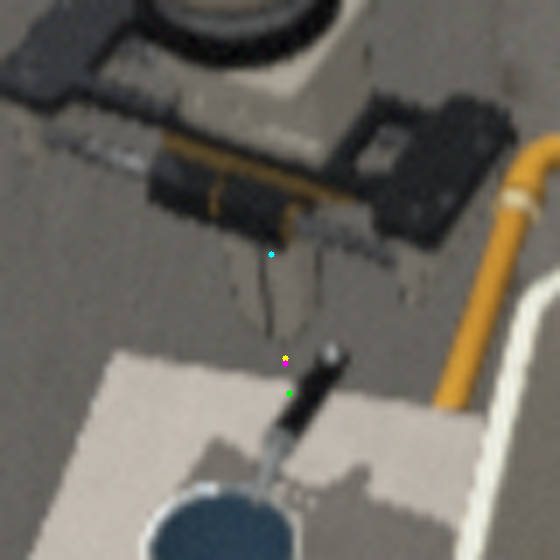

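```bash
python3 - <<'E'
from h import *
s=bot.observe();R=np.array(s['tool_rot']);p=np.array(s['eef_pos'])
def dirn(c,u,v):
    K,e,Rc=c;d=Rc@(np.linalg.inv(K)@[u,v,1]*[1,-1,-1]);return e,d/np.linalg.norm(d)
w=cam('wrist');sd=cam('side');tp=cam('top')
def tri(obs):
    A=np.zeros((3,3));b=np.zeros(3)
    for c,u,v in obs:
        e,d=dirn(c,u,v);M=np.eye(3)-np.outer(d,d);A+=M;b+=M@e
    X=np.linalg.solve(A,b);return (R.T@(X-p)*1000).round(1),X.round(4),[np.abs(proj(c,X)-[u,v]).round(1).tolist() for c,u,v in obs]
print('tip',tri([(w,270,247),(sd,235.8,128.1)]))
print('blockbottom?',tri([(w,270,298),(sd,197+225/7,80+240/7)]))
im=cv2.imread('pics/top3.png');
P=np.array([p+R@[0,0,z] for z in(0,.022,-.062)]);uv=proj(tp,P);u,v=uv[0].astype(int);print(uv)
a=cv2.resize(im[v-35:v+35,u-50:u+40],None,fx=6,fy=6,interpolation=cv2.INTER_CUBIC)
b=cv2.resize(im[165:345,225:385],None,fx=2.3,fy=2.3)
cv2.imwrite('pics/topc.png',a)
E
```

```text
tip (array([ -1. ,  -9.4, -19.9]), array([ 0.4677, -0.2486,  0.1214]), [[1.6, 2.9], [0.4, 0.3]])
blockbottom? (array([ -0.3, -29.4, -96.5]), array([ 0.4867, -0.2431,  0.198 ]), [[0.5, 2.0], [0.1, 0.2]])
[[403.71608143 242.56287021]
 [400.82989775 243.3254424 ]
 [412.62143979 240.2099435 ]]
```

View pics/topc.png

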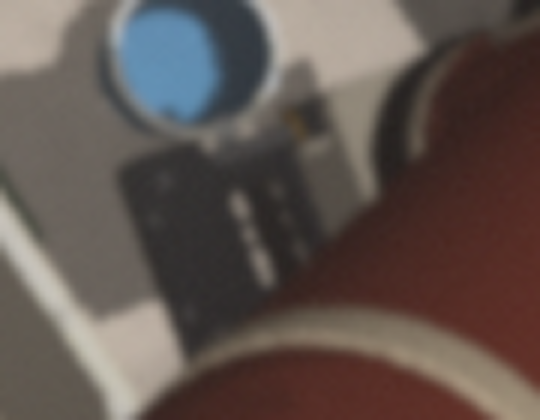

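```bash
python3 -m handwheel '[[[1.5,0,0,0,0,0,0],[0,0,0,0,0,0,0],[0,0,0,0,0,0,0],[0,0,0,0,0,0,0],[0,0,0,0,0,0,0],[0,0,0,0,0,0,0],[0,0,0,0,0,0,0],[0,0,10,0,0,0,0],[0,0,10,0,0,0,0],[0,0,5,0,0,0,0]]]'
python3 -m handwheel '[[[0,0,5,0,0,0,0],[0,0,5,0,0,0,0],[0,0,5,0,0,0,0],[0,0,5,0,0,0,0],[0,0,5,0,0,0,0],[0,0,3,0,0,0,0],[0,0,0,0,0,0,0],[0,0,0,0,0,0,0],[0,0,0,0,0,0,0],[0,0,0,0,0,0,0]]]'
python3 - <<'E'
from nest import *
im,c=snap('wrist','w4');p=fitrim(im,c,.525,-.2285,.056,.033);h=handle(im,c,p[1],p[2],.0715,.051,.07,-162);print('small',np.round(p,4),h)
E
```

```text
clock: 7.88
eef_pos: [0.4579, -0.2525, 0.0733]
tool_rot: [[0.305, -0.952, -0.002], [-0.952, -0.305, 0.001], [-0.002, 0.002, -1.0]]
contact_force: [-0.2, -0.0, 0.2]
width: 0.0462
clock: 8.72
eef_pos: [0.4589, -0.2534, 0.0474]
tool_rot: [[0.305, -0.952, 0.001], [-0.952, -0.305, -0.0], [0.0, -0.0, -1.0]]
contact_force: [1.3, 0.2, 0.6]
width: 0.0467
small [124.8897   0.526   -0.2285] (np.float32(422.2325), np.float64(-163.5))
```

View pics/w4.png

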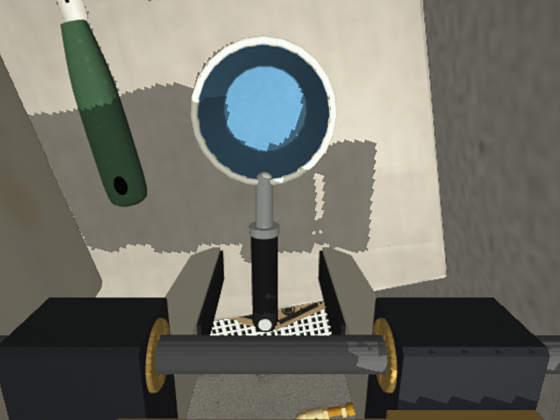

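```bash
python3 -m handwheel '[[[0,0,3,0,0,0,0],[0,0,3,0,0,0,0],[0,0,2,0,0,0,0],[0,0,0,0,0,0,0],[0,0,0,0,0,0,0.2],[0,0,0,0,0,0,0.4],[0,0,0,0,0,0,0.6],[0,0,0,0,0,0,1],[0,0,0,0,0,0,1],[0,0,0,0,0,0,1]]]'
python3 -m handwheel '[[[0,0,0,0,0,0,1],[0,0,0,0,0,0,1],[0,0,0,0,0,0,1],[0,0,0,0,0,0,1],[0,0,-2,0,0,0,1],[0,0,-4,0,0,0,1],[0,0,-10,0,0,0,1],[0,0,-14,0,0,0,1],[0,0,-10,0,0,0,1],[0,0,0,0,0,0,1]]]'
python3 - <<'E'
from nest import *
s=bot.observe();print(s['clock'],s['eef_pos'],s['width'],s['contact_force'])
im,c=snap('wrist','w5')
for z in(.092,.097,.102,.087): 
    p=fitrim(im,c,.525,-.2285,z,.033);print(z,np.round(p,4),handle(im,c,p[1],p[2],z+.0155,.051,.07,-162))
E
```

```text
clock: 9.6
eef_pos: [0.4587, -0.2531, 0.0391]
tool_rot: [[0.305, -0.952, -0.0], [-0.952, -0.305, 0.0], [-0.0, 0.0, -1.0]]
contact_force: [0.0, -0.7, 0.4]
width: 0.0125
clock: 10.43
eef_pos: [0.46, -0.2545, 0.0815]
tool_rot: [[0.305, -0.952, 0.004], [-0.952, -0.305, -0.003], [0.004, -0.003, -1.0]]
contact_force: [1.5, 0.2, -0.9]
width: 0.0126
10.4333 [ 0.46002708 -0.25450671  0.0815097 ] 0.012569619424903937 [ 1.53154636  0.20027557 -0.94894622]
0.092 [91.3533  0.5275 -0.232 ] (np.float32(301.50793), np.float64(-160.5))
0.097 [122.5929   0.5275  -0.232 ] (np.float32(312.39978), np.float64(-160.5))
0.102 [115.085   0.528  -0.232] (np.float32(298.12393), np.float64(-160.5))
0.087 [37.9729  0.5285 -0.234 ] (np.float32(291.2281), np.float64(-162.0))
```

View pics/w5.png

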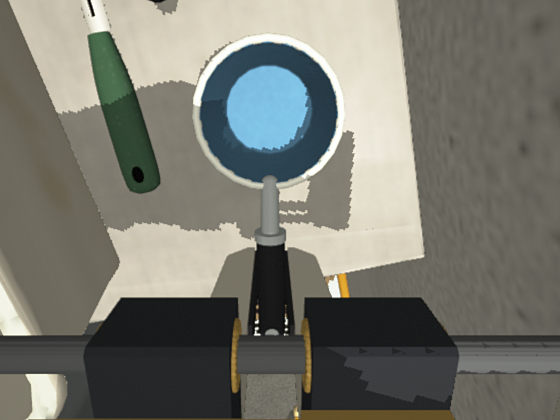

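```bash
python3 - <<'E'
from plan import *
from station import bot
s=bot.observe();print(s['clock'],np.array(s['eef_pos']).round(4),np.array(s['q']).round(0))
rows([[459,-253.5,80,-72.2],[459,-253.5,230,-72.2],[468,30,230,44],[403,326,230,165]],[5,17,18],1)
E
```

```text
10.4833 [ 0.4595 -0.2539  0.0804] [  3.  38.  36. 111. -33.  42. -13.]
[0.0, 0.0, -30.0, 0, 0, -0.0, 1]
[0.0, 0.0, -30.0, 0, 0, -0.0, 1]
[0.0, 0.0, -30.0, 0, 0, -0.0, 1]
[0.0, 0.0, -30.0, 0, 0, -0.0, 1]
[0.0, 0.0, -30.0, 0, 0, -0.0, 1]
[-15.7, -5.6, -0.0, 0, 0, -0.119, 1]
[-14.9, -7.4, -0.0, 0, 0, -0.119, 1]
[-13.9, -9.2, -0.0, 0, 0, -0.119, 1]
[-12.8, -10.8, -0.0, 0, 0, -0.119, 1]
[-11.4, -12.2, -0.0, 0, 0, -0.119, 1]

[-9.9, -13.5, -0.0, 0, 0, -0.119, 1]
[-8.2, -14.5, -0.0, 0, 0, -0.119, 1]
[-6.4, -15.4, -0.0, 0, 0, -0.119, 1]
[-4.5, -16.1, -0.0, 0, 0, -0.119, 1]
[-2.6, -16.5, -0.0, 0, 0, -0.119, 1]
[-0.6, -16.7, -0.0, 0, 0, -0.119, 1]
[1.4, -16.6, -0.0, 0, 0, -0.119, 1]
[3.4, -16.3, -0.0, 0, 0, -0.119, 1]
[5.3, -15.8, -0.0, 0, 0, -0.119, 1]
[7.1, -15.1, -0.0, 0, 0, -0.119, 1]

[8.9, -14.1, -0.0, 0, 0, -0.119, 1]
[10.5, -13.0, -0.0, 0, 0, -0.119, 1]
[8.8, -14.3, -0.0, 0, 0, -0.117, 1]
[10.4, -13.2, -0.0, 0, 0, -0.117, 1]
[11.9, -11.9, -0.0, 0, 0, -0.117, 1]
[13.2, -10.4, -0.0, 0, 0, -0.117, 1]
[14.4, -8.8, -0.0, 0, 0, -0.117, 1]
[15.3, -7.1, -0.0, 0, 0, -0.117, 1]
[16.0, -5.2, -0.0, 0, 0, -0.117, 1]
[16.5, -3.3, -0.0, 0, 0, -0.117, 1]

[16.8, -1.4, -0.0, 0, 0, -0.117, 1]
[16.8, 0.6, -0.0, 0, 0, -0.117, 1]
[16.6, 2.6, -0.0, 0, 0, -0.117, 1]
[16.2, 4.5, -0.0, 0, 0, -0.117, 1]
[15.6, 6.4, -0.0, 0, 0, -0.117, 1]
[14.7, 8.2, -0.0, 0, 0, -0.117, 1]
[13.7, 9.8, -0.0, 0, 0, -0.117, 1]
[12.4, 11.4, -0.0, 0, 0, -0.117, 1]
[11.0, 12.7, -0.0, 0, 0, -0.117, 1]
[9.4, 13.9, -0.0, 0, 0, -0.117, 1]
```

```bash
python3 -m handwheel '[[[0,0,-20,0,0,0,1],[0,0,-30,0,0,0,1],[0,0,-35,0,0,0,1],[0,0,-35,0,0,0,1],[0,0,-30,0,0,0,1],[-15.7,-5.6,0,0,0,-0.119,1],[-14.9,-7.4,0,0,0,-0.119,1],[-13.9,-9.2,0,0,0,-0.119,1],[-12.8,-10.8,0,0,0,-0.119,1],[-11.4,-12.2,0,0,0,-0.119,1]]]'
python3 -m handwheel '[[[-9.9,-13.5,0,0,0,-0.119,1],[-8.2,-14.5,0,0,0,-0.119,1],[-6.4,-15.4,0,0,0,-0.119,1],[-4.5,-16.1,0,0,0,-0.119,1],[-2.6,-16.5,0,0,0,-0.119,1],[-0.6,-16.7,0,0,0,-0.119,1],[1.4,-16.6,0,0,0,-0.119,1],[3.4,-16.3,0,0,0,-0.119,1],[5.3,-15.8,0,0,0,-0.119,1],[7.1,-15.1,0,0,0,-0.119,1]]]'
python3 -c "
from h import *
s=bot.observe();print(np.array(s['q']).round(0),np.array(s['qvel']).round(0))"
```

```text
clock: 11.32
eef_pos: [0.461, -0.1688, 0.2286]
tool_rot: [[0.79, -0.613, -0.001], [-0.613, -0.79, 0.0], [-0.001, 0.0, -1.0]]
contact_force: [0.7, 0.2, -1.6]
width: 0.0128
clock: 12.15
eef_pos: [0.4668, -0.0024, 0.2286]
tool_rot: [[0.863, 0.505, -0.001], [0.505, -0.863, -0.0], [-0.001, -0.0, -1.0]]
contact_force: [-0.1, 0.2, -1.0]
width: 0.0125
[-16.  18.  18. 109.  -6.  55.  35.] [ -8.  -1. -23.  -1.   9.  -1.  47.]
```

```bash
python3 -m handwheel '[[[8.9,-14.1,0,0,0,-0.119,1],[10.5,-13,0,0,0,-0.119,1],[8.8,-14.3,0,0,0,-0.117,1],[10.4,-13.2,0,0,0,-0.117,1],[11.9,-11.9,0,0,0,-0.117,1],[13.2,-10.4,0,0,0,-0.117,1],[14.4,-8.8,0,0,0,-0.117,1],[15.3,-7.1,0,0,0,-0.117,1],[16,-5.2,0,0,0,-0.117,1],[16.5,-3.3,0,0,0,-0.117,1]]]'
python3 -m handwheel '[[[16.8,-1.4,0,0,0,-0.117,1],[16.8,0.6,0,0,0,-0.117,1],[16.6,2.6,0,0,0,-0.117,1],[16.2,4.5,0,0,0,-0.117,1],[15.6,6.4,0,0,0,-0.117,1],[14.7,8.2,0,0,0,-0.117,1],[13.7,9.8,0,0,0,-0.117,1],[12.4,11.4,0,0,0,-0.117,1],[11,12.7,0,0,0,-0.117,1],[9.4,13.9,0,0,0,-0.117,1]]]'
python3 - <<'E'
from nest1 import *
s=bot.observe();R=np.array(s['tool_rot']);p=np.array(s['eef_pos']);print(s['clock'],p,np.degrees(np.arctan2(R[1,0],R[0,0])),np.array(s['q']).round(0),np.array(s['qvel']).round(0))
im,c=snap('wrist','w6')
a0=p+R@[-.0008,-.0711,0]
for dz in(.012,.015,.018,.021,.024):
    b=fitrim(im,c,a0[0],a0[1],p[2]+dz,.033,.008);print(dz,np.round(b,4))
for n in('top','side'):
    im,c=snap(n);nest(im,c,n);b=fitrim(im,c,a0[0],a0[1],p[2]+.018,.033,.01);print('small',np.round(b,4),handle(im,c,b[1],b[2],p[2]+.033,.051,.07,75))
s=bot.observe();print(s['clock'],s['eef_pos'])
E
```

```text
clock: 12.98
eef_pos: [0.44, 0.1624, 0.2286]
tool_rot: [[-0.132, 0.991, -0.001], [0.991, 0.132, -0.0], [-0.0, -0.001, -1.0]]
contact_force: [-1.0, -0.6, -1.6]
width: 0.0127
clock: 13.82
eef_pos: [0.4057, 0.3269, 0.2284]
tool_rot: [[-0.964, 0.265, -0.001], [0.265, 0.964, -0.001], [0.001, -0.001, -1.0]]
contact_force: [0.4, 0.0, -1.6]
width: 0.0129
13.8167 [0.40565755 0.32690104 0.2284353 ] 164.63109255014245 [-28.  23. -19. 100.   9.  58. 114.] [ -7.  10. -21. -14.  12.   7.  49.]
0.012 [121.1786   0.3881   0.2586]
0.015 [135.3724   0.3876   0.2581]
0.018 [135.8215   0.3881   0.2576]
0.021 [126.3976   0.3876   0.2576]
0.024 [100.5669   0.3886   0.2566]
top big [22.0267  0.3825  0.2565] mid [33.8263  0.386   0.2585] handles [ 224.7 -117. ] [ 143.  -162.5]
small [69.6024  0.3881  0.2631] (np.float32(81.33408), np.float64(76.0))
side big [66.1849  0.379   0.255 ] mid [78.0131  0.3825  0.2565] handles [ 321.7 -116.5] [  97.1 -147. ]
small [54.2887  0.3856  0.2606] (np.float32(92.14859), np.float64(48.00000000000001))
13.9667 [0.4054096  0.32696613 0.22843404]
```

```bash
cat > tilt.py <<'E'
from nest import *
from scipy.optimize import minimize
def fit3(im,c,x0,ro=.033):
    g=im.min(2).astype(np.float32);a=np.linspace(0,2*np.pi,240,endpoint=False)
    def cost(q):
        x,y,z,tx,ty=q
        def s(r):
            dx,dy=r*np.cos(a),r*np.sin(a);uv=proj(c,np.c_[x+dx,y+dy,z+tx*dx+ty*dy]).astype(np.float32)
            return cv2.remap(g,uv[:,:1].copy(),uv[:,1:].copy(),cv2.INTER_LINEAR).mean()
        return -(s(ro-.0007)+s(ro-.0014)+s(ro-.0021))/3+.5*s(ro-.0055)+.5*s(ro+.003)
    sim=np.vstack([x0]+[np.array(x0)+np.eye(5)[i]*[.002,.002,.004,.05,.05][i] for i in range(5)])
    r=minimize(cost,x0,method='Nelder-Mead',options=dict(initial_simplex=sim,maxiter=800,xatol=1e-5,fatol=1e-3));return r.x,r.fun
E
python3 - <<'E'
from tilt import *
s=bot.observe();R=np.array(s['tool_rot']);p=np.array(s['eef_pos']);print(s['clock'],p,np.array(s['qvel']).round(1))
im,c=snap('wrist','w7');x,f=fit3(im,c,[.388,.258,p[2]+.0165,0,0]);print('wrist',x.round(4),f,'dz',x[2]-p[2])
for z in(.012,.0165,.021):print(np.round(fitrim(im,c,.388,.258,p[2]+z,.033,.008),4),)
print('handle',handle(im,c,x[0],x[1],p[2]+.032,.051,.065,75))
for n in('top','side'):
    im,c=snap(n);x,f=fit3(im,c,[.388,.26,p[2]+.0165,0,0]);print(n,x.round(4),f)
E
```

```text
13.9667 [0.4054096  0.32696613 0.22843404] [ 1.1 -0.8  3.   1.   0.7  0.6 -0.6]
wrist [ 0.3871  0.2578  0.2449 -0.0023  0.0497] -129.75830078125 dz 0.016489797054745403
[121.4911   0.3875   0.2585]
[136.5101   0.387    0.258 ]
[127.0506   0.387    0.258 ]
handle (np.float32(264.79614), np.float64(76.5))
top [0.3887 0.2587 0.2429 0.0038 0.0336] -54.176570892333984
side [ 0.3899  0.2576  0.2497 -0.0207 -0.0532] -44.289798736572266
```

```bash
python3 -m handwheel '[[[1.9,-2.6,10,0,0,0,1],[0,0,18,0,0,0,1],[0,0,20,0,0,0,1],[0,0,20,0,0,0,1],[0,0,20,0,0,0,1],[0,0,18,0,0,0,1],[0,0,12,0,0,0,1],[0,0,5,0,0,0,1],[0,0,0,0,0,0,1],[0,0,0,0,0,0,1]]]'
cat > m.py <<'E'
from nest1 import *
s=bot.observe();R=np.array(s['tool_rot']);p=np.array(s['eef_pos']);print(s['clock'],p.round(4),s['contact_force'],s['width'])
im,c=snap('wrist','wn%d'%int(s['clock']*100));
for z in(.0145,.0165,.0185):print('small',np.round(fitrim(im,c,.385,.257,p[2]+z,.033,.008),4))
print('big',np.round(fitrim(im,c,.38,.257,.048,.052),4),'mid',np.round(fitrim(im,c,.385,.257,.056,.042,.009),4))
for n in('top','side'):
    im,c=snap(n,n+'n%d'%int(s['clock']*100));print(n,'small',np.round(fitrim(im,c,.385,.258,p[2]+.0165,.033,.01),4),'mid',np.round(fitrim(im,c,.385,.257,.056,.042,.008),4),'big',np.round(fitrim(im,c,.38,.257,.048,.052),4))
E
python3 m.py
```

```text
clock: 14.95
eef_pos: [0.4042, 0.3242, 0.1065]
tool_rot: [[-0.962, 0.272, 0.001], [0.272, 0.962, -0.0], [-0.001, 0.0, -1.0]]
contact_force: [0.7, -0.7, -1.4]
width: 0.0131
14.95 [0.4042 0.3242 0.1065] [ 0.70541511 -0.70431645 -1.39894654] 0.013068512699858228
small [135.5049   0.386    0.256 ]
small [135.2662   0.386    0.2555]
small [132.1976   0.3865   0.2555]
big [91.7424  0.382   0.256 ] mid [43.3389  0.383   0.256 ]
top small [50.5441  0.3875  0.2575] mid [20.1588  0.386   0.2585] big [25.919  0.383  0.257]
side small [44.0096  0.384   0.255 ] mid [43.4982  0.382   0.2565] big [54.6338  0.379   0.255 ]
```

```bash
python3 -m handwheel '[[[1.7,0.6,6,0,0,0,1],[0,0,8,0,0,0,1],[0,0,8,0,0,0,1],[0,0,8,0,0,0,1],[0,0,6,0,0,0,1],[0,0,4,0,0,0,1],[0,0,4,0,0,0,1],[0,0,4,0,0,0,1],[0,0,3,0,0,0,1],[0,0,0,0,0,0,1]]]'
python3 m.py
```

```text
clock: 15.93
eef_pos: [0.4019, 0.3254, 0.0545]
tool_rot: [[-0.963, 0.27, -0.001], [0.27, 0.963, -0.001], [0.001, -0.001, -1.0]]
contact_force: [0.6, 0.1, -1.4]
width: 0.0124
15.9333 [0.4019 0.3254 0.0545] [ 0.63143497  0.06439759 -1.42668312] 0.012368517478885156
small [113.2997   0.383    0.2575]
small [115.3106   0.3835   0.2575]
small [121.4856   0.384    0.257 ]
big [80.132   0.3815  0.256 ] mid [82.4325  0.3855  0.2565]
top small [38.6483  0.385   0.2585] mid [22.6226  0.386   0.258 ] big [24.0273  0.3825  0.257 ]
side small [42.1673  0.3815  0.256 ] mid [42.5604  0.3825  0.257 ] big [44.6735  0.379   0.2545]
```

```bash
python3 -m handwheel '[[[-0.5,0,1,0,0,0,1],[0,0,1,0,0,0,1],[0,0,0.8,0,0,0,1],[0,0,0.6,0,0,0,1],[0,0,0.6,0,0,0,1],[0,0,0.5,0,0,0,1],[0,0,0.5,0,0,0,1],[0,0,0.5,0,0,0,1],[0,0,0,0,0,0,1],[0,0,0,0,0,0,1]]]'
```

```text
clock: 16.92
eef_pos: [0.4026, 0.3255, 0.0495]
tool_rot: [[-0.963, 0.27, -0.0], [0.27, 0.963, -0.0], [0.0, -0.0, -1.0]]
contact_force: [0.9, -0.7, -1.4]
width: 0.0127
```

```bash
python3 -m handwheel '[[[0,0,0.5,0,0,0,1],[0,0,0.5,0,0,0,1],[0,0,0.5,0,0,0,1],[0,0,0.5,0,0,0,1],[0,0,0,0,0,0,1],[0,0,0,0,0,0,1],[0,0,0,0,0,0,1],[0,0,0,0,0,0,1],[0,0,0,0,0,0,1],[0,0,0,0,0,0,1]]]'
```

```text
clock: 17.75
eef_pos: [0.4026, 0.3255, 0.0475]
tool_rot: [[-0.963, 0.27, -0.0], [0.27, 0.963, -0.0], [0.0, -0.0, -1.0]]
contact_force: [0.3, -0.3, -0.8]
width: 0.0129
```

```bash
python3 -m handwheel '[[[0,0,0.5,0,0,0,1],[0,0,0.5,0,0,0,1],[0,0,0,0,0,0,1],[0,0,0,0,0,0,1],[0,0,0,0,0,0,1],[0,0,0,0,0,0,1],[0,0,0,0,0,0,1],[0,0,0,0,0,0,1],[0,0,0,0,0,0,1],[0,0,0,0,0,0,1]]]'
python3 m.py
```

```text
clock: 18.58
eef_pos: [0.4029, 0.3261, 0.0468]
tool_rot: [[-0.963, 0.27, 0.001], [0.27, 0.963, 0.001], [-0.0, 0.001, -1.0]]
contact_force: [0.3, 0.2, 4.4]
width: 0.0127
18.5833 [0.4029 0.3261 0.0468] [0.34576173 0.23543709 4.35573384] 0.012712541379688793
small [138.5023   0.3845   0.2575]
small [128.8025   0.3845   0.258 ]
small [121.336    0.3845   0.258 ]
big [70.925   0.3815  0.256 ] mid [130.5941   0.385    0.2575]
top small [37.6235  0.386   0.259 ] mid [22.287   0.386   0.2585] big [24.2594  0.3825  0.257 ]
side small [47.5055  0.3815  0.2565] mid [32.1404  0.3835  0.2575] big [44.3119  0.379   0.2545]
```

```bash
python3 -m handwheel '[[[0,0,-0.3,0,0,0,1],[0,0,0,0,0,0,0.7],[0,0,0,0,0,0,0.6],[0,0,0,0,0,0,0.5],[0,0,0,0,0,0,0.3],[0,0,0,0,0,0,0.2],[0,0,0,0,0,0,0.1],[0,0,0,0,0,0,0],[0,0,0,0,0,0,0],[0,0,0,0,0,0,0]]]'
python3 m.py
```

```text
clock: 19.57
eef_pos: [0.4026, 0.3255, 0.0469]
tool_rot: [[-0.963, 0.27, -0.0], [0.27, 0.963, -0.0], [0.0, -0.0, -1.0]]
contact_force: [-0.1, 0.6, 0.4]
width: 0.0461
19.5667 [0.4026 0.3255 0.0469] [-0.05179923  0.62675502  0.44184953] 0.04606648072931713
small [136.3195   0.3845   0.2575]
small [125.2171   0.3845   0.2575]
small [116.1824   0.3845   0.258 ]
big [72.7991  0.3815  0.256 ] mid [131.256    0.3845   0.2575]
top small [36.505   0.3855  0.2585] mid [22.3262  0.386   0.2585] big [23.6214  0.3825  0.257 ]
side small [39.8934  0.381   0.256 ] mid [32.1569  0.3835  0.2575] big [45.1633  0.379   0.2545]
```

Released with no movement. Retreat straight up, then inspect.

```bash
python3 -m handwheel '[[[0,0,-2,0,0,0,0],[0,0,-5,0,0,0,0],[0,0,-10,0,0,0,0],[0,0,-18,0,0,0,0],[0,0,-22,0,0,0,0],[0,0,-25,0,0,0,0],[0,0,-25,0,0,0,0],[0,0,-20,0,0,0,0],[0,0,-10,0,0,0,0],[0,0,0,0,0,0,0]]]'
python3 - <<'E'
from nest1 import *
from tilt import fit3
s=bot.observe();print(s['clock'],s['eef_pos'],s['contact_force'])
o=[]
for n in('wrist','top','side'):
    im,c=snap(n);b,m,hb,hm=nest(im,c,n);p=fitrim(im,c,.385,.257,.064,.033,.008);h=handle(im,c,p[1],p[2],.0795,.051,.107,76);print(' small',np.round(p,4),h,'tiltfit',fit3(im,c,[p[1],p[2],.064,0,0])[0].round(3))
    u,v=proj(c,[.385,.27,.06]).astype(int);r=90 if n=='wrist' else 45;o.append(cv2.resize(im[max(v-r,0):v+r,max(u-r,0):u+r],(400,400) if n=='wrist' else (400,400),interpolation=cv2.INTER_CUBIC))
    q=fitrim(im,c,.67,-.135,.048,.042,.03) if n!='wrist' else 0;print(' copper',np.round(q,4))
for n in('top','side'):
    im0=cv2.imread(f'pics/{n}0.png')[...,::-1].copy();print(n,'copper0',np.round(fitrim(im0,cam(n),.67,-.135,.048,.042,.03),4))
cv2.imwrite('pics/end.png',np.hstack([o[0],o[2]])[...,::-1])
E
```

```text
clock: 20.55
eef_pos: [0.4038, 0.3267, 0.1868]
tool_rot: [[-0.963, 0.27, 0.005], [0.27, 0.963, 0.004], [-0.003, 0.005, -1.0]]
contact_force: [-0.2, 0.3, 0.5]
width: 0.0464
20.55 [0.40383689 0.32669479 0.18675505] [-0.16786209  0.28397607  0.52575175]
wrist big [94.9986  0.3815  0.2555] mid [152.1866   0.3845   0.257 ] handles [  13.9 -121. ] [ 288.6 -164. ]
 small [160.7608   0.3845   0.257 ] (np.float32(299.42773), np.float64(75.0)) tiltfit [0.384 0.257 0.064 0.022 0.007]
 copper 0
top big [24.2026  0.3825  0.257 ] mid [24.9632  0.386   0.2585] handles [ 224.4 -117. ] [ 131.4 -162.5]
 small [42.2371  0.386   0.2585] (np.float32(127.844376), np.float64(74.5)) tiltfit [ 0.386  0.26   0.057 -0.04  -0.043]
 copper [28.9121  0.673  -0.1235]
side big [61.6019  0.379   0.255 ] mid [65.2698  0.3825  0.2565] handles [ 323.7 -116.5] [ 103.1 -149. ]
 small [97.5775  0.382   0.2565] (np.float32(182.13622), np.float64(72.0)) tiltfit [ 0.383  0.257  0.064 -0.024  0.011]
 copper [61.8783  0.6685 -0.1265]
top copper0 [28.0389  0.673  -0.1235]
side copper0 [58.8679  0.6685 -0.1265]
```

View pics/end.png

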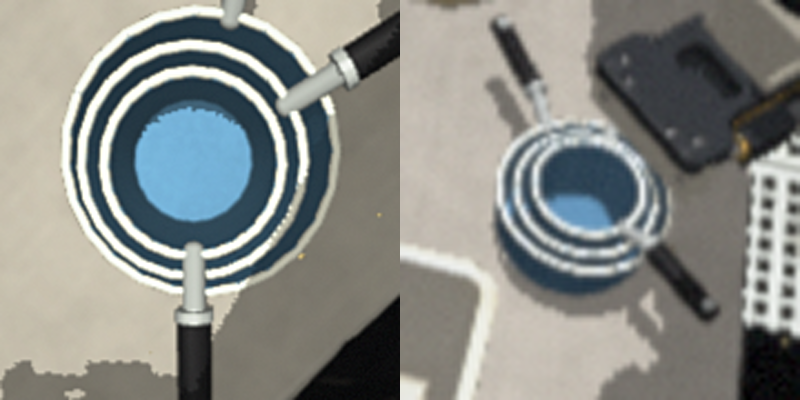

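The last picture shows all three rims concentric and level. On the left (wrist view) the small rim is centred near (193,163), with its handle straight down and clear of the other two. On the right (side view) it is seated, with its handle at lower right. The gripper is clear, so I'm handing in.

```bash
python3 -c "
from station import bot
print(bot.job_done(),bot.observe()['clock'])"
```

```text
the job is handed in; nothing more can be done
the job is handed in; nothing more can be done
```

The smallest cup is nested in the middle cup, released, and the job is handed in at about 21 s of the 38 s allowed.

**What I did:** I pinched the small cup by its handle, carried it over the tubs and turned it. I lowered it in the grip until it touched the middle cup's floor at about 4 N, then opened the fingers part way and lifted straight off.

**First grasp missed:** The jaws closed above the handle without moving the cup. By triangulation from the pictures, the fingertips sat about 20 mm behind the reported TCP, not 22 mm ahead of it. Going about 35 mm lower worked.

**Last checks:**
- **Seating:** the small and middle rims are concentric within about 0.5 mm in all three cameras. The height at floor contact matched the expected seat to within 1 mm.
- **Fan:** the small handle points to about 75°. The middle cup's is at about -164° and the largest's at about -117°, so it stands roughly 120° and 170° from them.
- **Nothing disturbed:** the nest and the copper cup measure within 0.5 mm of where they started.
- **Robot clear:** the gripper is about 140 mm above where it let go, touching nothing.

**Checks that disagreed:**
- The rim-tilt fits were noisy (±0.04 rad, with signs differing between cameras), so upright rests on the floor contact and the level rims in the pictures.
- The side camera's reading of the middle handle became unreliable at the end (-149°, against -164° from the start and from the wrist camera).
- The wrist camera's last reading of the largest handle was weak (-121°, with most of that handle out of clear view).

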